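# Take the hook plate out of its mould and hang it up to dry

### The job

Lift the clay hook plate out of its tilted plaster mould by its nose and hang it by its eye on the peg of the sloping drying easel. Bring it down the peg until it is against the board before you let go, and leave it lying flat on the board, nose outward, hanging straight down from the peg. Do not disturb the other things on the bench.

Things in the scene. Friction and masses are not known exactly. Their poses are not given: they have to be found in the camera images.
- hook_plate: Loose grey-brown clay plate 100 (x) x 56 (y) x 10 (z) mm, 100 g; round eye (through hole) 25 mm wide at x=+30 mm, y=0; upright nose (fin) to grip: 34 mm along x, 14 mm thick along y, centre x=-12 mm, y=0, from the plate's face z=10 to z=41 mm. Origin: centre of underside; x towards the eye end, z out of the nose side. Starts in mould_full's cavity, flush with the rim, eye end uphill.
- eye (a point): Centre of the hook plate's eye, at the plate's underside (hook plate frame: x = +30 mm, z = 0).
- mould_full: The fixed white plaster mould that holds the hook plate, tilted 25 degrees towards the robot side on a wooden cradle. Block 140 x 98 x 36 mm; cavity 106 (x) x 62 (y) mm, 10 mm deep. Origin: centre of the cavity floor, 62 mm above the table; x up the slope, y across, z square out of the cavity; rim at z=+10 mm.
- mould_empty: A second mould and cradle of the same make whose cavity is empty; fixed; not needed. Origin and axes as mould_full.
- board: Fixed plywood board of the drying easel, 180 (x, up the slope) x 120 (y) mm, 33 degrees from level, facing the robot side; ledge 9 mm high along its lower edge (x=-90 to -80 mm); one wooden peg, 10 mm thick, 36 mm long, square to it at x=+35 mm, y=0. Origin: centre of its front face, 72 mm above the table; z square out of the face.
- peg_root (a point): Where the peg's axis meets the board's front face (board frame: x = +35 mm, y = 0, z = 0). The peg's tip is 36 mm out along the board's z.
- rib: Bystander: wooden kidney-shaped rib, 45 x 90 x 6 mm, lying on the table. Origin: centre of its underside.
- needle: Bystander: needle tool, 10 x 183 x 10 mm, lying along its y. Origin: centre of its underside.
- plaster_stamp: Bystander: white waisted plaster stamp, 31 mm across, 53 mm high, standing. Origin: centre of its underside.
- pot: Bystander: small clay pinch pot, 72 mm across, 64 mm high. Origin: centre of its underside.
- tag: Bystander: clay tag (a disc with a tab), 40 x 62 x 5 mm, lying on the table. Origin: centre of its underside.
- plug: Bystander: brown cone-shaped plug, 23 mm across, 28 mm high, standing. Origin: centre of its underside.
Not all that is in view belongs to the job. There is more than one size of the hook_plate; the one meant has the size given above.

How it is judged:
By the outcome, as a careful person would: the job done as asked, in the order asked, and still so for the second after the job is handed in, with the robot touching nothing.
It also fails if it takes over 48 s, if anything falls off the work surface, if the arm or the gripper's body presses on something with over 40 N, if the wrist force passes 120 N, or if a joint passes its speed limit or range.

### The arm

A 6-joint arm with a two-finger parallel gripper is mounted at the origin on a cart in front of the work surface, level with it; the furniture and walls round the work are solid. World frame = base frame: x ahead of the robot, y to its left, z up, the work surface at z = 0. Lengths are in m, angles in rad, forces in N, time in s.
With the tool pointing down it reaches from about 0.35 to 0.775 m from the base axis. Payload 5.5 kg.
Tool frame: the origin (TCP) lies at the very end of the fingers, on their centre line; the grasp point (between the pads) lies 19 mm behind it (grip_point_offset is the distance from the TCP to the grasp point, in m); z points along the fingers, y is the direction in which the jaws open and shut (so a half turn about z gives the same grasp; the last joint's range is limited). The gripper opens to 85 mm and grips with 20 to 120 N. Pads are 22 mm wide; open, the fingers measure 114 mm over their backs; the gripper's body (76 mm by 85 mm) begins 54 mm behind the grasp point. The pads swing forward as they close: fully open they stand 13 mm farther back than shut.
Start: joints at [0.987, 0.313, 0.046, 1.304, 0, 1.431], TCP at [0.247, 0.519, 0.231] pointing down, gripper open.
Joint ranges: [-2.76, 2.76], [-0.86, 1.69], [-1.03, 1.26], [-2.2, 2.34], [-1.47, 1.5], [-3.14, 3.14]. Speed limits (rad/s): [2.57, 2.57, 3.14, 3.14, 3.14, 3.14].

### API

Orientations are given as a unit quaternion [w, x, y, z].
In Python, from workcell import * gives the robot as it stands.
- The arm moves only by the shell command python3 -m crank 'ROWS' [OPENING] [FORCE]. ROWS is a JSON object of lists of equal length, an entry for each row: "travel": the shift along the tool's x, y, z in units of 40 mm (1.0 is 40 mm), a list of three; "turn": the turn about the tool's z in rad. In form: {"travel": [[x, y, z], ...], "turn": [turn, ...]}. A call has 1 to 5 rows; each row is the pose to reach, as a shift and turn from the pose commanded when the call began, along the tool's axes at that moment; what a row does not reach only later rows make up. A row lasts 1/12 s, in which the tool goes at most 41.7 mm and 7.16 degrees, less where a joint would pass 70% of its speed; a pose out of reach is approached as far as the arm can. A call with a gripper value outside its range is refused whole. OPENING is the finger opening in mm, from 0 to 85.4, set as the call begins (- or left out, the last holds). The fingers move at their own pace and stop on an object; FORCE is the grip in N (left out, the last holds). Time passes only in rows, so rows that repeat a pose let the fingers close. It gives the time, the measured TCP pose, the force and the opening at its end, in the units of the state.
- get_state(): the state, without advancing time (a new reading comes with each control period).
- read_camera(name): name is "side" or "top" or "wrist"; returns a dict with "image" (480x640x3 uint8, red, green, blue), "K" (3x3 intrinsics, pixels), "R" (3x3) and "t" (3): a world point X has camera coordinates R X + t. Camera axes: x right, y down, z forward; pixel columns grow to the right and rows downward; lengths in m; the calibration is good to about 2 mm. The wrist camera is an equidistant fisheye: a pixel r from the principal point sees the ray r / f radians off the axis. A picture is of the moment at which its call begins. There is no depth.
- hand_in(): hands the job in, once; it reports no verdict.
The state is a dict: "clock": time; "joint_pos": joint angles; "qvel": joint speeds; "tau": joint torques, N m; "tcp_pos": TCP position; "orientation": TCP orientation; "wrist_force": force on the tool from outside, world axes, zero at the start; "ft_torque": the same for the moment, N m; "finger_gap": finger opening in m.
Only numpy, scipy, OpenCV 4.12 (cv2) and the standard library are available. Lean on these libraries where they do the work, as an engineer would, in place of code of your own. Each camera call takes 0.05 s, during which the arm holds its last target. There are 200 camera calls.

## Working session

There is one attempt and no reset: what is moved stays moved. The work goes in short steps, Python scripts to look and compute and a shell command to move; the robot and the scene stay as the last step left them, time stands still between calls to the robot, and variables do not carry over. Pictures are saved under pics/ and viewed, about 8 in all and at most 12, crops included, and the job is handed in when it is done.

```bash
mkdir -p pics
python3 - <<'E'
from workcell import *
import cv2,numpy as np
s=get_state();print(s)
for n in ["top","side","wrist"]:
    c=read_camera(n);cv2.imwrite(f"pics/{n}0.png",c["image"][:,:,::-1]);np.savez(f"{n}0.npz",**c)
    print(n,c["K"].tolist(),np.round(c["R"],4).tolist(),np.round(c["t"],4))
E
```

```text
{'clock': 0.0, 'joint_pos': array([9.87415561e-01, 3.13998674e-01, 4.49855595e-02, 1.30358518e+00,
       2.08284216e-05, 1.43120218e+00]), 'qvel': array([-0.00115098,  0.00121233, -0.00108594,  0.00123151, -0.00082807,
       -0.00095856]), 'tau': array([ 1.93065614e-03, -4.80623782e+01,  2.98536122e+01,  1.92429830e-02,
        1.89970106e-04, -2.50992298e-05]), 'tcp_pos': array([0.24660492, 0.51887931, 0.23041253]), 'orientation': array([-3.28388086e-04,  2.20076825e-01,  9.75482126e-01, -8.39070732e-04]), 'wrist_force': array([ 0.49371494,  0.35475547, -0.13161761]), 'ft_torque': array([-0.00906862,  0.02120026, -0.02009831]), 'finger_gap': 0.08567449617644536}
top [[566.1629489435378, 0.0, 323.72992290341193], [0.0, 566.1629489435378, 245.7077640988792], [0.0, 0.0, 1.0]] [[0.0172, -0.9998, 0.0078], [-0.9885, -0.0181, -0.1504], [0.1506, -0.0051, -0.9886]] [0.0513 0.5967 1.1871]
side [[566.6775002628752, 0.0, 324.94617451779857], [0.0, 566.6775002628752, 232.72769557816656], [0.0, 0.0, 1.0]] [[0.6604, -0.7507, 0.0138], [-0.3557, -0.329, -0.8748], [0.6613, 0.5728, -0.4843]] [-0.3524  0.3053  0.981 ]
wrist [[371.64829954431775, 0.0, 317.544598707288], [0.0, 371.64829954431775, 240.4474311225697], [0.0, 0.0, 1.0]] [[0.4289, 0.9033, -0.0012], [0.8591, -0.4075, 0.3096], [0.2792, -0.1339, -0.9509]] [-0.5734 -0.0406  0.3801]
```

View pics/top0.png

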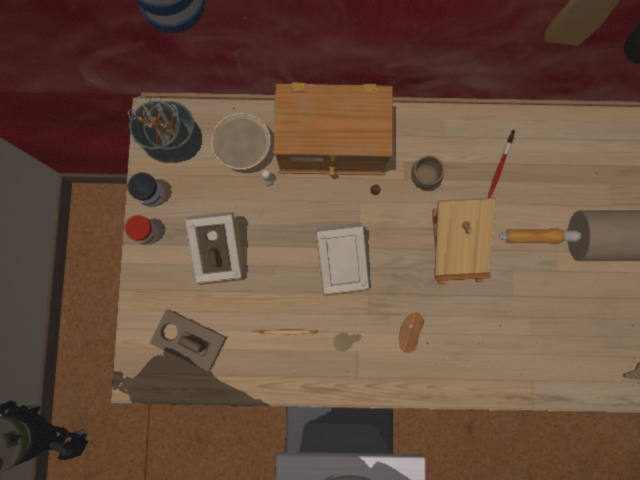

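View pics/side0.png

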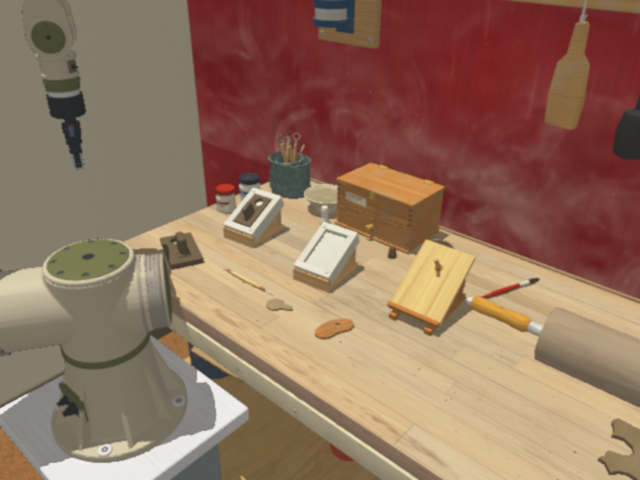

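Two candidates for the hook plate are in the top view: the one in the left mould (~(212,248)) and a loose one on the table (~(187,340)), which looks larger. The one in the mould, flush in its cavity, fits the description. I'll confirm it in an enlarged crop, together with the board.

```bash
cat > h.py <<'E'
import numpy as np,cv2
def load(n): return dict(np.load(n+".npz"))
def ray(c,p):
    K,R,t=c["K"],c["R"],c["t"]; d=R.T@np.linalg.solve(K,[p[0],p[1],1.]); return -R.T@t,d/np.linalg.norm(d)
def plane(c,p,z):
    o,d=ray(c,p); return o+d*(z-o[2])/d[2]
def tri(c1,p1,c2,p2):
    A=[];b=[]
    for c,p in((c1,p1),(c2,p2)):
        o,d=ray(c,p);P=np.eye(3)-np.outer(d,d);A.append(P);b.append(P@o)
    X=np.linalg.lstsq(np.vstack(A),np.hstack(b),rcond=None)[0]
    return X
def proj(c,X):
    q=c["R"]@np.asarray(X)+c["t"];q=c["K"]@q;return q[:2]/q[2]
E
python3 - <<'E'
from h import *
T=load("top0");S=load("side0")
def crop(c,x,y,w,h,f): return cv2.resize(c["image"][y:y+h,x:x+w,::-1],None,fx=f,fy=f,interpolation=cv2.INTER_CUBIC)
out=np.zeros((600,800,3),np.uint8)
out[:,:400]=np.vstack([crop(T,150,205,100,75,4),crop(S,210,180,100,75,4)])
out[:,400:]=np.vstack([crop(T,415,185,100,75,4)*1,crop(S,385,235,100,75,4)])
# lower: the board's foot may be cut; top crop x=150..250 y=205..280 ; side x=210..,y=180..
cv2.imwrite("pics/crop1.png",out)
for n,c in(("top",T),("side",S)):
    hsv=cv2.cvtColor(c["image"],cv2.COLOR_RGB2HSV)
    m=cv2.inRange(hsv,(0,0,140),(180,45,255))
    for cn in cv2.findContours(m,0,2)[0]:
        if 500<cv2.contourArea(cn)<6000:
            r=cv2.minAreaRect(cn);print(n,cv2.contourArea(cn),np.round(r[0]),np.round(r[1],1),r[2],cv2.approxPolyDP(cv2.convexHull(cn),4,True)[:,0].tolist())
E
```

```text
top 735.0 [392. 468.] [64.7 21.4] 1.9091525077819824 [[360, 457], [423, 458], [424, 479], [370, 467]]
top 2642.5 [343. 259.] [61.6 45.4] 82.87498474121094 [[362, 227], [367, 287], [325, 292], [317, 232]]
top 2702.0 [213. 248.] [64.  45.7] 81.32682800292969 [[230, 215], [240, 276], [196, 280], [187, 220]]
side 4717.0 [129. 436.] [ 96.1 244. ] 76.23921203613281 [[247, 407], [155, 479], [45, 479], [0, 424], [0, 418], [196, 370]]
side 515.0 [153. 277.] [45.3 15.5] 86.42366790771484 [[157, 254], [158, 293], [147, 300], [145, 256]]
side 1947.0 [328. 245.] [43.8 67.1] 26.56505012512207 [[323, 206], [357, 236], [328, 278], [294, 264]]
side 1424.0 [252. 210.] [43.3 49.2] 21.540977478027344 [[280, 196], [252, 234], [225, 225], [240, 184]]
```

View pics/crop1.png

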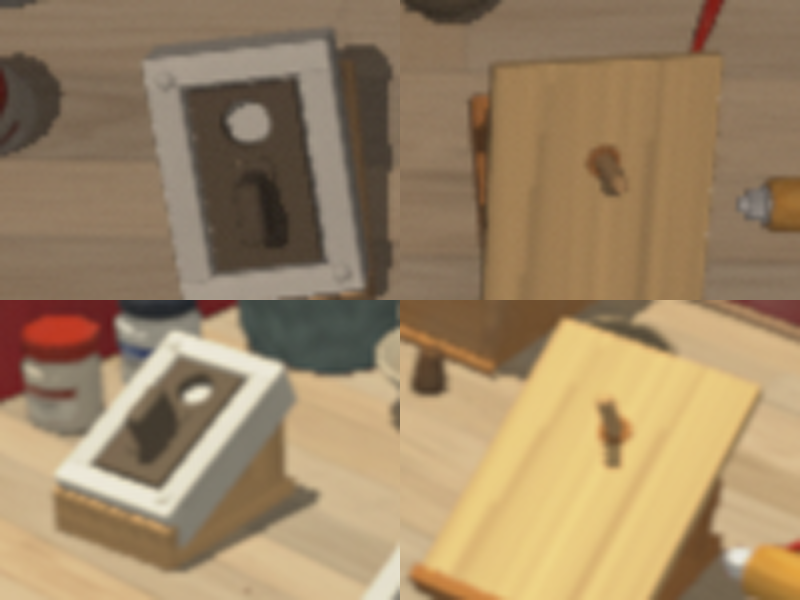

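The crop shows the 56×100 plate flush in the left mould: eye at top px (212,235), nose px (216,257). The loose plate at (187,340) is larger and lies on the table, so I won't touch it. The board's peg is at top px (467,228).

```bash
cat >> h.py <<'E'
from scipy.optimize import least_squares
def Rm(yaw,tilt):  # x up the slope (at heading yaw), z out of face
    c,s=np.cos(yaw),np.sin(yaw);ct,st=np.cos(tilt),np.sin(tilt)
    x=np.array([c*ct,s*ct,st]);y=np.array([-s,c,0]);return np.c_[x,y,np.cross(x,y)]
def fit(obs,tilt,h,x0):
    f=lambda p:np.concatenate([proj(c,[p[0],p[1],h]+Rm(p[2],tilt)@(np.array(l)/1e3))-q for c,l,q in obs])
    r=least_squares(f,x0,loss="soft_l1",f_scale=1);return r.x,np.round(r.fun.reshape(-1,2),1)
E
python3 - <<'E'
from h import *
T=load("top0");S=load("side0");D=np.radians
print("campos",ray(T,(0,0))[0],ray(S,(0,0))[0])
L=[(70,49,10),(70,-49,10),(-70,-49,10),(-70,49,10)]
t=[(186.75,220),(233,214.5),(240.5,277.5),(196,281)];s=[(253.75,188.5),(283.75,198),(253,235),(225,224.5)]
m,r=fit([(T,l,q) for l,q in zip(L,t)]+[(S,l,q) for l,q in zip(L,s)],D(25),.062,[.55,.2,0]);print("mould",m,np.degrees(m[2]),r.tolist())
M=Rm(m[2],D(25));o=np.array([m[0],m[1],.062])
for n,c,q in(("top",T,(211.75,235.5)),("side",S,(259.2,202))):
    for z in(5,10):
        O,d=ray(c,q);n_=M[:,2];P=o+n_*z/1e3;X=O+d*(n_@(P-O))/(n_@d);print("eye",n,z,(M.T@(X-o))*1e3)
B=[(90,60,0),(90,-60,0)]
b,r=fit([(T,B[0],(438.8,201.8)),(T,B[1],(495,199.3)),(S,B[0],(426.3,239.5)),(S,B[1],(475,257))],D(33),.072,[.55,-.25,0]);print("board",b,np.degrees(b[2]),r.tolist())
R=Rm(b[2],D(33));o=np.array([b[0],b[1],.072])
for l in[(35,0,0),(35,0,36),(-90,60,0),(-90,-60,0)]:
    X=o+R@(np.array(l)/1e3);print(l,np.round(X,4),np.round(proj(T,X),1),np.round(proj(S,X),1))
E
```

```text
campos [0.41019214 0.06821888 1.26291745] [-0.30733927 -0.72607845  0.74711456]
mould [0.58498616 0.29421728 0.11695486] 6.701019635391328 [[-0.3, -0.9], [0.3, 0.1], [1.3, -0.0], [0.5, 1.0], [1.1, -1.2], [-0.8, -1.7], [-0.5, -0.4], [-0.8, -0.6]]
eye top 5 [28.34786365  2.71536784  5.        ]
eye top 10 [29.62341407  1.83014116 10.        ]
eye side 5 [32.37004043  7.35444918  5.        ]
eye side 10 [29.22850827  2.95121933 10.        ]
board [ 0.608145   -0.23634648  0.05882557] 3.370456835667152 [[-1.0, 0.1], [0.6, 0.4], [-0.1, -0.4], [0.8, -0.3]]
(35, 0, 0) [ 0.6374 -0.2346  0.0911] [464.8 225.4] [438.8 268. ]
(35, 0, 36) [ 0.6179 -0.2358  0.1213] [469.3 232. ] [436.  259.8]
(-90, 60, 0) [ 0.5293 -0.1809  0.023 ] [433.5 279.1] [387.  305.6]
(-90, -60, 0) [ 0.5363 -0.3007  0.023 ] [487.8 276.8] [437.  327.8]
```

```bash
cat > go.py <<'E'
import numpy as np,sys
from h import *
from scipy.spatial.transform import Rotation as Ro
from workcell import get_state
def go(X,yaw=None):
    s=get_state();q=s["orientation"];R=Ro.from_quat(np.r_[q[1:],q[0]]).as_matrix()
    v=R.T@(np.array(X)-s["tcp_pos"])/.04
    a=np.arctan2(R[1,0],R[0,0]);
    out=[np.round(v,3).tolist()]
    if yaw is not None:
        d=(yaw+np.pi-a+np.pi)%(2*np.pi)-np.pi; out.append(round(-d,3))
    print("t",round(s["clock"],2),"tcp",np.round(s["tcp_pos"],4),"yaw",round(np.degrees(a)-180,2),"gap",round(s["finger_gap"],4),"F",np.round(s["wrist_force"],1),"tilt",np.round(R[:2,2],3),"j",np.round(s["joint_pos"],2)," -> travel/turn",out)
m=np.array([.5850,.2942,.1170]);b=np.array([.6081,-.2363,.0588])
M=Rm(m[2],np.radians(25));mo=np.array([m[0],m[1],.062])
B=Rm(b[2],np.radians(33));bo=np.array([b[0],b[1],.072])
grasp=mo+M@np.array([-.012,.0015,.034])   # grasp point
E
python3 -c "
from go import *
print(grasp,grasp-[0,0,.019]);go(grasp+[0,0,.081],m[2])"
```

```text
[0.55975278 0.29274285 0.08774305] [0.55975278 0.29274285 0.06874305]
t 0.15 tcp [0.2467 0.519  0.2306] yaw -25.43 gap 0.0853 F [-0.3  0.4  0.3] tilt [-0.001 -0.001] j [ 0.99  0.31  0.05  1.3  -0.    1.43]  -> travel/turn [[-9.497, -1.746, 1.548], np.float64(-0.561)]
```

```bash
python3 -m crank '{"travel":[[-1,-0.18,0],[-2,-0.37,0],[-3,-0.55,0],[-4,-0.74,0],[-5,-0.92,0]],"turn":[-0.11,-0.22,-0.33,-0.45,-0.56]}' 85
python3 -c "
from go import *
go(grasp+[0,0,.101],m[2])"
```

```text
clock: 0.57
tcp_pos: [0.4116, 0.3998, 0.2311]
orientation: [-0.0, -0.061, 0.998, -0.0]
wrist_force: [0.3, 1.5, -0.3]
finger_gap: 0.0852
t 0.57 tcp [0.4116 0.3998 0.2311] yaw -353.06 gap 0.0852 F [ 0.3  1.5 -0.3] tilt [-0. -0.] j [0.63 0.31 0.04 1.3  0.   0.51]  -> travel/turn [[-3.355, -3.103, 1.057], np.float64(0.004)]
```

```bash
python3 -m crank '{"travel":[[-0.7,-0.65,0.2],[-1.4,-1.3,0.4],[-2.1,-1.95,0.7],[-2.8,-2.6,0.9],[-3.35,-3.1,1.05]],"turn":[0,0,0,0,0]}'
python3 -m crank '{"travel":[[0,0,0],[0,0,0]],"turn":[0,0]}'
python3 - <<'E'
from go import *
from workcell import read_camera
c=read_camera("wrist");np.savez("w1.npz",**c);cv2.imwrite("pics/w1.png",c["image"][:,:,::-1])
go(grasp-[0,0,.019],m[2])
def fe(c,X):
    p=c["R"]@X+c["t"];th=np.arctan2(np.hypot(p[0],p[1]),p[2]);return c["K"][:2,2]+c["K"][0,0]*th*p[:2]/np.hypot(p[0],p[1])
for l in[(-12,0,41),(5,0,41),(-29,0,41),(30,0,10),(70,49,10),(70,-49,10),(-70,-49,10),(-70,49,10)]: print(l,np.round(fe(c,mo+M@(np.array(l)/1e3)),1))
E
```

```text
clock: 0.98
tcp_pos: [0.5598, 0.2907, 0.1879]
orientation: [-0.001, -0.057, 0.998, -0.0]
wrist_force: [0.1, 1.2, 0.7]
finger_gap: 0.0852
clock: 1.15
tcp_pos: [0.5588, 0.2915, 0.1879]
orientation: [-0.001, -0.056, 0.998, -0.0]
wrist_force: [-0.3, 0.6, -0.3]
finger_gap: 0.0847
t 1.2 tcp [0.5579 0.2926 0.1886] yaw -353.51 gap 0.0849 F [-0.  -0.2 -0.1] tilt [-0.002 -0.   ] j [0.36 0.44 0.12 1.26 0.   0.24]  -> travel/turn [[-0.053, -0.001, 2.995], np.float64(-0.004)]
(-12, 0, 41) [318.1 242.1]
(5, 0, 41) [318.2 267.4]
(-29, 0, 41) [318.  217.1]
(30, 0, 10) [318.4 302.9]
(70, 49, 10) [383.3 354. ]
(70, -49, 10) [254.  354.6]
(-70, -49, 10) [255.7 174. ]
(-70, 49, 10) [379.9 173.4]
```

View pics/w1.png

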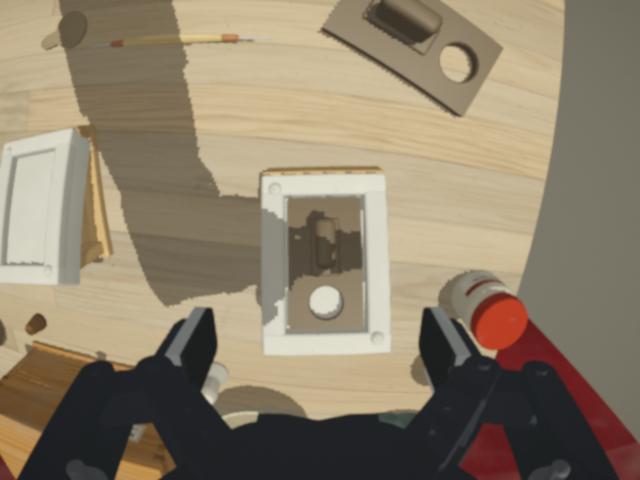

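The mould sits at cols 262–389, rows 172–355. The nose is at (327,242) and the eye at (325,302), and the finger midpoint is at about col 318. So the nose lies about 5 mm to the left (+y) of the first estimate. I'll shift, descend partway and check.

```bash
python3 -m crank '{"travel":[[-0.05,0.13,0.4],[-0.05,0.13,0.9],[-0.05,0.13,1.4],[-0.05,0.13,1.4],[-0.05,0.13,1.4]],"turn":[0,0,0,0,0]}' 60
python3 - <<'E'
from go import *
from workcell import read_camera
c=read_camera("wrist");np.savez("w2.npz",**c);cv2.imwrite("pics/w2.png",cv2.resize(c["image"][120:440,160:480,::-1],None,fx=1.8,fy=1.8,interpolation=cv2.INTER_CUBIC))
go(grasp-[0,0,.019],m[2])
E
```

```text
clock: 1.62
tcp_pos: [0.5575, 0.2993, 0.1329]
orientation: [-0.001, -0.058, 0.998, -0.0]
wrist_force: [0.3, 0.3, -0.6]
finger_gap: 0.0601
t 1.67 tcp [0.5586 0.2995 0.1342] yaw -353.33 gap 0.0598 F [-0.2 -0.1  0.4] tilt [-0.  0.] j [0.37 0.47 0.03 1.14 0.   0.25]  -> travel/turn [[-0.009, -0.171, 1.636], np.float64(-0.001)]
```

View pics/w2.png

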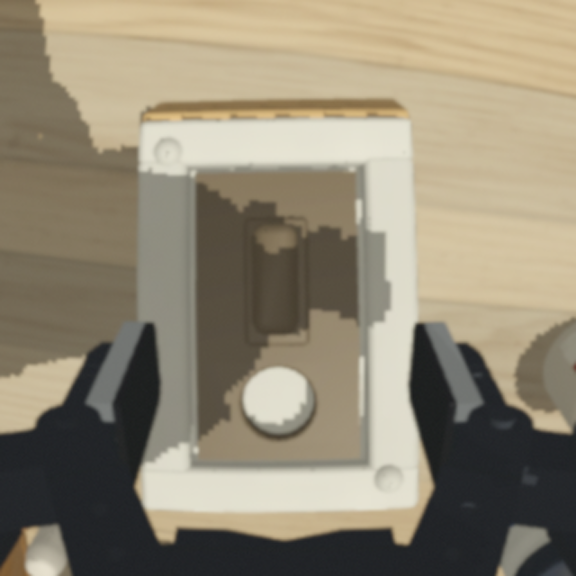

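Finger midpoint is at crop col 284 and the nose centre at col 277, row 277. I overshot by about 2 mm, so I'll correct and descend.

```bash
python3 -m crank '{"travel":[[0,-0.05,0.4],[-0.01,-0.05,0.9],[-0.01,-0.05,1.3],[-0.01,-0.05,1.5],[-0.01,-0.05,1.57]],"turn":[0,0,0,0,0]}'
python3 -m crank '{"travel":[[0,0,0],[0,0,0],[0,0,0]],"turn":[0,0,0]}' 30
python3 -m crank '{"travel":[[0,0,0],[0,0,0],[0,0,0],[0,0,0],[0,0,0]],"turn":[0,0,0,0,0]}' 0 60
python3 - <<'E'
from go import *
from workcell import read_camera
c=read_camera("wrist");np.savez("w3.npz",**c);cv2.imwrite("pics/w3.png",cv2.resize(c["image"][120:440,160:480,::-1],None,fx=1.8,fy=1.8,interpolation=cv2.INTER_CUBIC))
go(grasp-[0,0,.019],m[2])
E
```

```text
clock: 2.08
tcp_pos: [0.5598, 0.2968, 0.0705]
orientation: [-0.0, -0.058, 0.998, 0.0]
wrist_force: [-0.3, 0.1, 0.3]
finger_gap: 0.0603
clock: 2.33
tcp_pos: [0.5611, 0.297, 0.0721]
orientation: [0.001, -0.057, 0.998, 0.0]
wrist_force: [-0.1, -0.9, 0.3]
finger_gap: 0.0298
clock: 2.75
tcp_pos: [0.5608, 0.2969, 0.0718]
orientation: [0.001, -0.057, 0.998, 0.0]
wrist_force: [-2.2, -0.1, 6.1]
finger_gap: 0.0128
t 2.8 tcp [0.5608 0.2969 0.0718] yaw -353.42 gap 0.0129 F [-0.9  0.1  5.4] tilt [0.002 0.001] j [ 0.36  0.51 -0.06  1.    0.    0.25]  -> travel/turn [[0.038, -0.1, 0.077], np.float64(-0.002)]
```

View pics/w3.png

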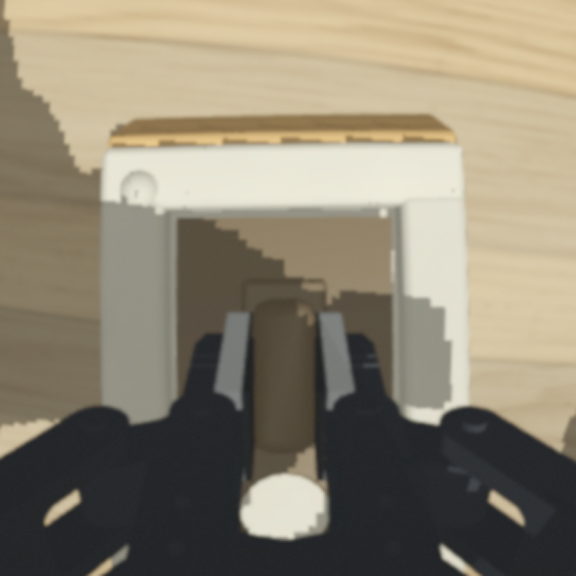

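The nose is held between the pads (crop cols 250–318, gap 12.9 mm). Lifting square out of the cavity.

```bash
python3 -m crank '{"travel":[[0.06,0,-0.12],[0.12,0,-0.25],[0.2,0,-0.45],[0.3,0,-0.65],[0.4,0,-0.85]],"turn":[0,0,0,0,0]}'
python3 -m crank '{"travel":[[0,0,-0.6],[0,0,-1.2],[0,0,-2],[0,0,-2.5],[0,0,-2.5]],"turn":[0,0,0,0,0]}'
python3 - <<'E'
from go import *
from workcell import read_camera
for n in("side","wrist","top"):
    c=read_camera(n);np.savez(n+"4.npz",**c)
    if n=="side":a=cv2.resize(c["image"][120:270,160:360,::-1],None,fx=4,fy=4,interpolation=cv2.INTER_CUBIC)
cv2.imwrite("pics/s4.png",a)
go(grasp-[0,0,.019],m[2])
E
```

```text
clock: 3.22
tcp_pos: [0.5437, 0.2946, 0.1053]
orientation: [-0.0, -0.057, 0.998, -0.0]
wrist_force: [-0.1, 0.1, -2.2]
finger_gap: 0.0128
clock: 3.63
tcp_pos: [0.5464, 0.2957, 0.211]
orientation: [0.005, -0.057, 0.998, 0.001]
wrist_force: [1.0, -0.1, -1.0]
finger_gap: 0.0126
t 3.78 tcp [0.5438 0.2946 0.2044] yaw -353.42 gap 0.0131 F [-0.1 -0.6 -1.8] tilt [-0.  0.] j [0.37 0.41 0.12 1.28 0.   0.25]  -> travel/turn [[-0.391, -0.093, 3.392], np.float64(-0.002)]
```

View pics/s4.png

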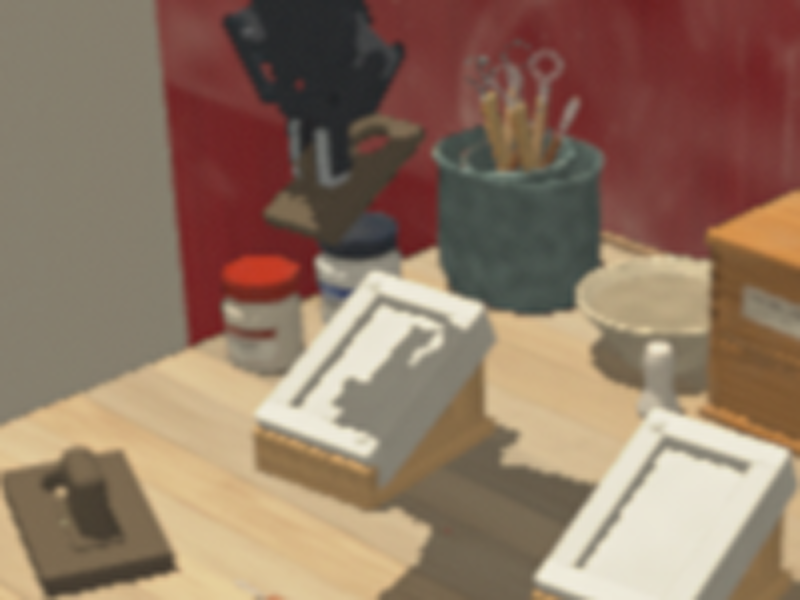

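```bash
cat >> go.py <<'E'
def tcp_for_eye(E,yaw,f=.0505,u=.0027): return E-np.array([f*np.cos(yaw),f*np.sin(yaw),u])
def E(s,d,bb=0): return bo+B@np.array([.035-d,bb,s])
E
python3 - <<'E'
from go import *
P0=tcp_for_eye(E(.0,0),b[2]);print(P0)
go(tcp_for_eye(E(.07,.003),b[2]),b[2])
S=load("side4");T=load("top4");tcp=np.array([.5438,.2946,.2044]);y=np.radians(6.6)
from math import cos,sin
e=tcp+[.0505*cos(y),.0505*sin(y),.0027]
for th in(25,29,33):
  R=Rm(y,np.radians(th)); g=tcp+[0,0,.019]; O=g-R@np.array([-.0094,0,.0361])
  for l in[(30,0,10),(-50,28,0),(-50,-28,0),(50,-28,10),(50,28,10)]:
    X=O+R@(np.array(l)/1e3);p=proj(S,X);print(th,l,np.round((p-[160,120])*4),np.round(proj(T,X),1))
E
```

```text
[ 0.58699002 -0.2375427   0.08836237]
t 3.78 tcp [0.5438 0.2946 0.2044] yaw -353.42 gap 0.0131 F [-0.1 -0.6 -1.8] tilt [-0.  0.] j [0.37 0.41 0.12 1.28 0.   0.25]  -> travel/turn [[1.466, -13.284, 1.475], np.float64(0.056)]
25 (30, 0, 10) [368. 147.] [197.3 232.5]
25 (-50, 28, 0) [266. 234.] [189.8 272.5]
25 (-50, -28, 0) [333. 255.] [218.8 269.6]
25 (50, -28, 10) [420. 136.] [210.7 220.8]
25 (50, 28, 10) [354. 117.] [180.7 223.6]
29 (30, 0, 10) [369. 142.] [196.9 232. ]
29 (-50, 28, 0) [270. 234.] [189.9 270.7]
29 (-50, -28, 0) [337. 256.] [218.8 267.9]
29 (50, -28, 10) [420. 130.] [210.3 220.4]
29 (50, 28, 10) [353. 111.] [180.1 223.3]
33 (30, 0, 10) [369. 137.] [196.5 231.6]
33 (-50, 28, 0) [274. 234.] [189.9 268.9]
33 (-50, -28, 0) [341. 255.] [218.8 266.1]
33 (50, -28, 10) [419. 123.] [209.9 220.3]
33 (50, 28, 10) [352. 104.] [179.5 223.1]
```

```bash
python3 -m crank '{"travel":[[0.2,-0.9,0],[0.4,-1.8,0],[0.5,-2.7,0],[0.7,-3.6,0],[0.8,-4.5,0]],"turn":[0.02,0.04,0.056,0.056,0.056]}'
python3 -m crank '{"travel":[[0,-0.9,0],[0,-1.8,0],[0,-2.7,0],[0,-3.6,0],[0,-4.5,0]],"turn":[0,0,0,0,0]}'
python3 -c "
from go import *
go(tcp_for_eye(E(.07,.003),b[2]),b[2])"
```

```text
clock: 4.2
tcp_pos: [0.5308, 0.1108, 0.2025]
orientation: [-0.002, -0.03, 1.0, -0.0]
wrist_force: [0.1, -0.1, -1.0]
finger_gap: 0.0133
clock: 4.62
tcp_pos: [0.5421, -0.0688, 0.2026]
orientation: [-0.002, -0.029, 1.0, 0.001]
wrist_force: [1.6, -0.1, -0.5]
finger_gap: 0.013
t 4.62 tcp [ 0.5421 -0.0688  0.2026] yaw -356.63 gap 0.013 F [ 1.6 -0.1 -0.5] tilt [-0.003  0.001] j [-0.27  0.27 -0.08  1.22  0.   -0.33]  -> travel/turn [[0.139, -4.279, 1.426], np.float64(-0.0)]
```

```bash
python3 -m crank '{"travel":[[0,-0.9,0],[0,-1.8,0.2],[0,-2.7,0.5],[0.1,-3.5,0.8],[0.14,-4.25,1.1]],"turn":[0,0,0,0,0]}'
python3 -m crank '{"travel":[[0,0,0],[0,0,0],[0,0,0]],"turn":[0,0,0]}'
python3 - <<'E'
from go import *
from workcell import read_camera
go(tcp_for_eye(E(.05,.003),b[2]),b[2])
c=read_camera("wrist");np.savez("w5.npz",**c)
s=read_camera("side");np.savez("s5.npz",**s)
go(tcp_for_eye(E(.05,.003),b[2]),b[2])
a=cv2.resize(c["image"][90:420,180:460,::-1],(400,471),interpolation=cv2.INTER_CUBIC)
d=cv2.resize(s["image"][200:340,380:499,::-1],(400,471),interpolation=cv2.INTER_CUBIC)
cv2.imwrite("pics/p5.png",np.hstack([a,d]))
E
```

```text
clock: 5.03
tcp_pos: [0.5464, -0.2389, 0.158]
orientation: [-0.001, -0.029, 1.0, 0.001]
wrist_force: [0.0, 0.6, -0.2]
finger_gap: 0.0129
clock: 5.28
tcp_pos: [0.5469, -0.2368, 0.159]
orientation: [-0.001, -0.029, 1.0, 0.001]
wrist_force: [-0.3, 0.8, -0.3]
finger_gap: 0.0131
t 5.28 tcp [ 0.5469 -0.2368  0.159 ] yaw -356.67 gap 0.0131 F [-0.3  0.8 -0.3] tilt [-0.003  0.002] j [-0.54  0.39 -0.03  1.16  0.   -0.6 ]  -> travel/turn [[-0.258, -0.08, 0.758], np.float64(-0.001)]
t 5.38 tcp [ 0.5478 -0.2362  0.1603] yaw -356.57 gap 0.0131 F [ 0.3  0.  -1.4] tilt [-0.001  0.001] j [-0.54  0.38 -0.03  1.16  0.   -0.6 ]  -> travel/turn [[-0.233, -0.091, 0.791], np.float64(0.001)]
```

View pics/p5.png

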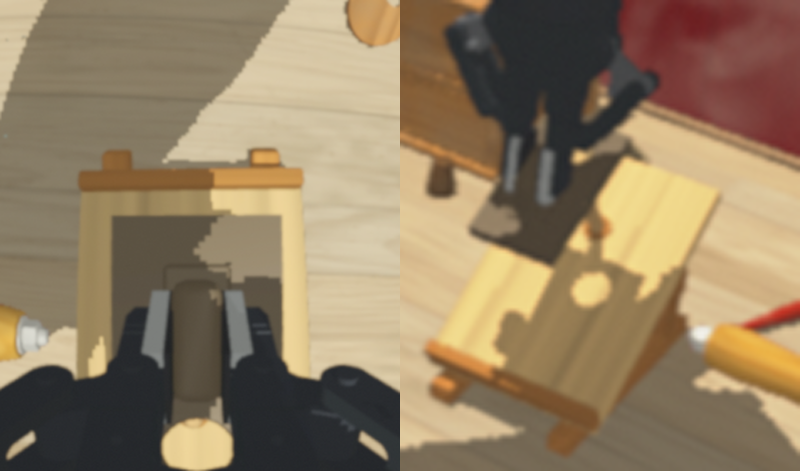

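Left (wrist): plate centre col 197, board edges cols 79–302 (centre 191), so the board is about 3 mm towards −y, which agrees with the model. The ledge is level in the image, so yaw is good. Next I check along the slope using the ledge rows.

Run:
```python
from go import *
c=load("w5");s=load("s5")
def fe(c,X):
    p=c["R"]@X+c["t"];th=np.arctan2(np.hypot(p[0],p[1]),p[2]);return c["K"][:2,2]+c["K"][0,0]*th*p[:2]/np.hypot(p[0],p[1])
k=400/280
for l in[(-90,60,9),(-90,-60,9),(-80,60,9),(-80,-60,9),(-80,60,0),(35,0,36),(35,0,0)]:
    X=bo+B@(np.array(l)/1e3);print(l,np.round((fe(c,X)-[180,90])*k,1),np.round((proj(s,X)-[380,200])*471/140,1))
# where eye is by model
tcp=np.array([.5473,-.2366,.1597]);y=b[2];R=Rm(y,np.radians(25));O=tcp+[0,0,.019]-R@np.array([-.0094,0,.0361])
for l in[(30,0,10),(17.5,0,10),(-50,28,10),(-50,-28,10),(50,-28,10),(-50,-28,0)]:
    X=O+R@(np.array(l)/1e3);print("plate",l,np.round((fe(c,X)-[180,90])*k,1),np.round((proj(s,X)-[380,200])*471/140,1))
```

```text
(-90, 60, 9) [304.6 165.5] [ 20.1 349.3]
(-90, -60, 9) [ 78.6 165.8] [189.1 424.1]
(-80, 60, 9) [305.8 183.4] [ 27.8 336.3]
(-80, -60, 9) [ 77.4 183.6] [196.7 410.1]
(-80, 60, 0) [302.5 188.6] [ 31.1 342.4]
(35, 0, 36) [190.9 417.3] [188.2 201.1]
(35, 0, 0) [191.5 409. ] [197.8 228.7]
plate (30, 0, 10) [199.5 458.4] [173.7 144.4]
plate (17.5, 0, 10) [199.5 423.1] [163.7 159.3]
plate (-50, 28, 10) [284.4 218. ] [ 67.2 225.6]
plate (-50, -28, 10) [113.8 218.2] [150.  258.4]
plate (50, -28, 10) [117.2 509.5] [231.  135.4]
plate (-50, -28, 0) [118.2 221.6] [152.  268.2]
```

```bash
sed -i 's/^bo=/bo=/; s/bo=np.array(\[b\[0\],b\[1\],.072\])/bo=np.array([b[0]+.0018,b[1]-.0005,.072])/; s/f=.0505/f=.0495/' go.py
python3 -c "
from go import *
go(tcp_for_eye(E(.045,.003),b[2]),b[2])"
```

```text
t 5.38 tcp [ 0.5478 -0.2362  0.1603] yaw -356.57 gap 0.0131 F [ 0.3  0.  -1.4] tilt [-0.001  0.001] j [-0.54  0.38 -0.03  1.16  0.   -0.6 ]  -> travel/turn [[-0.37, -0.106, 0.895], np.float64(0.001)]
```

```bash
python3 -m crank '{"travel":[[-0.1,-0.03,0.25],[-0.2,-0.06,0.5],[-0.3,-0.09,0.75],[-0.37,-0.1,0.9],[-0.37,-0.1,0.9]],"turn":[0,0,0,0,0]}'
python3 -m crank '{"travel":[[0,0,0],[0,0,0],[0,0,0]],"turn":[0,0,0]}'
python3 - <<'E'
from go import *
from workcell import read_camera
c=read_camera("wrist");np.savez("w6.npz",**c)
s=read_camera("side");np.savez("s6.npz",**s)
go(tcp_for_eye(E(.045,.003),b[2]),b[2])
a=cv2.resize(c["image"][290:440,240:396,::-1],(400,385),interpolation=cv2.INTER_CUBIC)
d=cv2.resize(s["image"][210:310,390:494,::-1],(400,385),interpolation=cv2.INTER_CUBIC)
cv2.imwrite("pics/p6.png",np.hstack([a,d]))
E
```

```text
clock: 5.8
tcp_pos: [0.5626, -0.2397, 0.1219]
orientation: [-0.001, -0.03, 1.0, 0.001]
wrist_force: [-0.3, 0.4, -1.3]
finger_gap: 0.0131
clock: 6.05
tcp_pos: [0.5631, -0.2408, 0.1249]
orientation: [0.0, -0.029, 1.0, -0.0]
wrist_force: [0.4, -0.0, -0.5]
finger_gap: 0.0129
t 6.15 tcp [ 0.5632 -0.2408  0.1251] yaw -356.64 gap 0.0126 F [-1.3 -0.6 -0.6] tilt [ 0.001 -0.   ] j [-0.54  0.43 -0.04  1.09  0.   -0.59]  -> travel/turn [[0.007, 0.032, 0.015], np.float64(-0.0)]
```

View pics/p6.png

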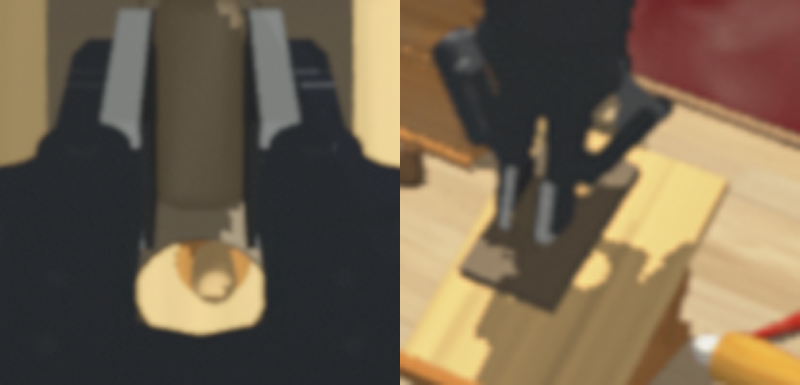

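Run:
```python
from go import *
c=load("w6")
def fe(c,X):
    p=c["R"]@X+c["t"];th=np.arctan2(np.hypot(p[0],p[1]),p[2]);return c["K"][:2,2]+c["K"][0,0]*th*p[:2]/np.hypot(p[0],p[1])
k=400/156
pr=lambda X:np.round((fe(c,X)-[240,290])*k,1)
for l in[(35,0,36),(36,0,36),(35,1,36),(35,0,0)]: print(l,pr(bo+B@(np.array(l)/1e3)))
tcp=np.array([.5632,-.2408,.1250]);R=Rm(b[2],np.radians(25));O=tcp+[0,0,.019]-R@np.array([-.0084,0,.0361])
for l in[(30,0,10),(17.5,0,10),(30,12.5,10),(30,-12.5,10),(42.5,0,10),(17.5,0,0),(30,0,0)]: print("eye",l,pr(O+R@(np.array(l)/1e3)))
```

```text
(35, 0, 36) [208.5 287.3]
(36, 0, 36) [208.5 292. ]
(35, 1, 36) [213.5 287.3]
(35, 0, 0) [207. 262.]
eye (30, 0, 10) [202.8 300.8]
eye (17.5, 0, 10) [202.9 237.4]
eye (30, 12.5, 10) [270.5 300.1]
eye (30, -12.5, 10) [135.1 300.2]
eye (42.5, 0, 10) [202.7 361.4]
eye (17.5, 0, 0) [202.6 224.3]
eye (30, 0, 0) [202.6 284.7]
```

Wrist view: eye spans crop cols 136–265, and the peg tip shows inside it at (213,285). This agrees with the model, apart from about 2.5 mm needed towards +y. Correcting, then going down along the peg axis.

```bash
sed -i 's/b\[1\]-.0005/b[1]+.0007/' go.py
python3 -m crank '{"travel":[[0,0.06,0],[0,0.06,0],[0.12,0.06,0.19],[0.25,0.06,0.39],[0.25,0.06,0.39]],"turn":[0,0,0,0,0]}'
python3 -m crank '{"travel":[[0.07,0,0.1],[0.13,0,0.2],[0.2,0,0.3],[0.25,0,0.38],[0.25,0,0.38]],"turn":[0,0,0,0,0]}'
python3 - <<'E'
from go import *
go(tcp_for_eye(E(.003,.003),b[2]),b[2])
from workcell import read_camera
c=read_camera("wrist");np.savez("w7.npz",**c)
s=read_camera("side");np.savez("s7.npz",**s)
go(tcp_for_eye(E(.003,.003),b[2]),b[2])
a=cv2.resize(c["image"][290:440,240:396,::-1],(400,385),interpolation=cv2.INTER_CUBIC)
d=cv2.resize(s["image"][210:310,390:494,::-1],(400,385),interpolation=cv2.INTER_CUBIC)
cv2.imwrite("pics/p7.png",np.hstack([a,d]))
E
```

```text
clock: 6.57
tcp_pos: [0.5513, -0.2389, 0.1082]
orientation: [-0.001, -0.029, 1.0, -0.0]
wrist_force: [-5.7, -1.4, 2.3]
finger_gap: 0.0128
clock: 6.98
tcp_pos: [0.5416, -0.2389, 0.0925]
orientation: [-0.001, -0.029, 1.0, 0.001]
wrist_force: [0.2, 0.0, -2.0]
finger_gap: 0.0129
t 6.98 tcp [ 0.5416 -0.2389  0.0925] yaw -356.65 gap 0.0129 F [ 0.2  0.  -2. ] tilt [-0.002  0.001] j [-0.55  0.42 -0.15  1.01  0.   -0.61]  -> travel/turn [[-1.101, -0.019, 0.078], np.float64(-0.0)]
t 7.08 tcp [ 0.5424 -0.2391  0.093 ] yaw -356.64 gap 0.0128 F [-0.2  0.4 -0.4] tilt [-0.001  0.001] j [-0.55  0.42 -0.14  1.01  0.   -0.61]  -> travel/turn [[-1.083, -0.012, 0.094], np.float64(-0.0)]
```

View pics/p7.png

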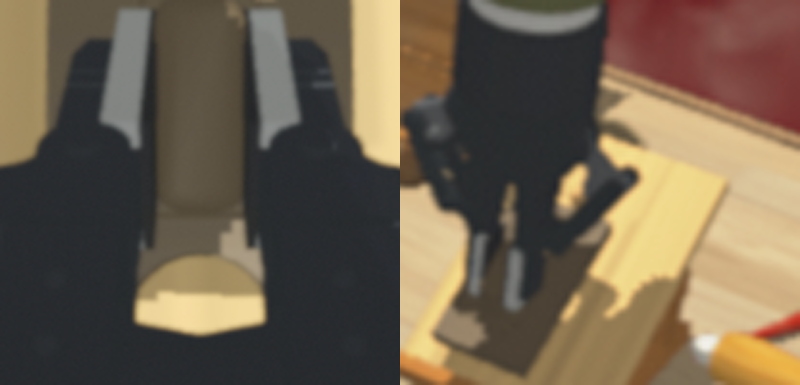

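I took the wrong sign there: down the peg is *forward* (tool −x), not back, so the plate backed off the peg. The view shows an empty eye, no lasting force, and the plate pivoted slightly in the grip. I'll back off, rise and re-measure the plate's tilt numerically.

```bash
python3 -m crank '{"travel":[[0.15,0,0],[0.15,0,-0.5],[0.15,0,-1.1],[0.1,0,-1.5],[0.1,0,-1.5]],"turn":[0,0,0,0,0]}'
python3 -m crank '{"travel":[[0,0,0],[0,0,0]],"turn":[0,0]}'
python3 - <<'E'
from go import *
from workcell import read_camera
c=read_camera("wrist");np.savez("w8.npz",**c)
s=read_camera("side");np.savez("s8.npz",**s)
go(tcp_for_eye(E(.045,.003),b[2]),b[2])
def fe(c,X):
    p=c["R"]@X+c["t"];th=np.arctan2(np.hypot(p[0],p[1]),p[2]);return c["K"][:2,2]+c["K"][0,0]*th*p[:2]/np.hypot(p[0],p[1])
for n,tcp in(("w6",[.5632,-.2408,.1250]),("w7",[.542,-.239,.0928]),("w8",None)):
    c=load(n);g=cv2.cvtColor(c["image"],cv2.COLOR_RGB2GRAY).astype(int)
    print(n,"centre col rows340-430",g[340:430:3,318].tolist())
    print(" col268 rows 225-262",g[225:262:2,268].tolist())
    print(" col268 rgb 225-262",c["image"][225:262:4,268].tolist())
    if tcp:
      for th in(25,28,31,34):
        R=Rm(b[2],np.radians(th));R0=Rm(b[2],np.radians(25));O=np.array(tcp)+[0,0,.019]-R@np.array([-.0084,0,.0361])
        print(th,[np.round(fe(c,O+R@(np.array(l)/1e3))).tolist() for l in[(17.5,0,10),(-50,-23,10),(-29,0,41),(5,0,41)]])
E
```

```text
clock: 7.5
tcp_pos: [0.5408, -0.2409, 0.1576]
orientation: [0.003, -0.029, 1.0, -0.002]
wrist_force: [0.3, -0.7, -0.7]
finger_gap: 0.0126
clock: 7.67
tcp_pos: [0.5383, -0.2393, 0.1527]
orientation: [-0.001, -0.029, 1.0, 0.0]
wrist_force: [0.3, 0.7, -0.7]
finger_gap: 0.0129
t 7.77 tcp [ 0.5379 -0.2391  0.1521] yaw -356.64 gap 0.0128 F [ 0.1  0.7 -0.2] tilt [-0.002  0.001] j [-0.55  0.37 -0.06  1.14  0.   -0.61]  -> travel/turn [[-0.625, -0.02, 0.689], np.float64(-0.0)]
w6 centre col rows340-430 [84, 83, 83, 83, 82, 81, 81, 81, 81, 77, 73, 85, 86, 87, 81, 100, 111, 110, 111, 132, 171, 179, 175, 215, 216, 216, 205, 61, 40, 40]
 col268 rows 225-262 [142, 142, 142, 142, 142, 141, 142, 140, 105, 84, 84, 83, 85, 85, 85, 85, 84, 84, 84]
 col268 rgb 225-262 [[162, 141, 95], [162, 141, 96], [162, 141, 96], [163, 140, 96], [119, 104, 77], [92, 83, 67], [92, 84, 68], [93, 84, 67], [92, 83, 67], [92, 83, 67]]
25 [[319.0, 383.0], [270.0, 239.0], [320.0, 284.0], [319.0, 372.0]]
28 [[319.0, 386.0], [271.0, 243.0], [320.0, 284.0], [319.0, 372.0]]
31 [[319.0, 389.0], [271.0, 246.0], [319.0, 283.0], [3
[... 531 characters left out ...]
19.0, 384.0], [270.0, 240.0], [319.0, 285.0], [319.0, 373.0]]
28 [[319.0, 387.0], [270.0, 244.0], [319.0, 285.0], [319.0, 373.0]]
31 [[319.0, 390.0], [271.0, 247.0], [319.0, 284.0], [319.0, 373.0]]
34 [[319.0, 394.0], [271.0, 251.0], [319.0, 284.0], [319.0, 372.0]]
w8 centre col rows340-430 [82, 83, 83, 82, 82, 82, 82, 81, 81, 78, 73, 73, 86, 86, 87, 87, 83, 108, 125, 189, 203, 203, 196, 212, 212, 212, 203, 60, 40, 39]
 col268 rows 225-262 [100, 100, 101, 100, 98, 94, 119, 137, 138, 138, 134, 102, 80, 80, 79, 79, 78, 79, 80]
 col268 rgb 225-262 [[132, 93, 50], [134, 94, 51], [130, 91, 50], [142, 116, 74], [158, 136, 93], [153, 133, 91], [89, 79, 62], [87, 78, 62], [87, 77, 63], [89, 79, 63]]
```

Lower plate edge moved from row 241 to 247 and the eye rim from 384 to 390, with the nose rows unchanged. The plate pivoted about +5.5° in the grip, to ~31°, which is closer to the board's 33° and so harmless. I'm updating the eye offset and approaching again.

```bash
sed -i 's/f=.0495,u=.0027/f=.0508,u=.0075/' go.py
python3 -c "
from go import *
print('peg tip/root',E(.036,0),E(0,0))
go(tcp_for_eye(E(.048,.003),b[2]),b[2])
a=tcp_for_eye(E(.048,.003),b[2])
for s in(.02,.005,0): go(tcp_for_eye(E(s,.003),b[2]),b[2])"
```

```text
peg tip/root [ 0.61962962 -0.23502724  0.12125451] [ 0.63920274 -0.23387501  0.09106237]
t 7.77 tcp [ 0.5379 -0.2391  0.1521] yaw -356.64 gap 0.0128 F [ 0.1  0.7 -0.2] tilt [-0.002  0.001] j [-0.55  0.37 -0.06  1.14  0.   -0.61]  -> travel/turn [[-0.552, -0.02, 0.747], np.float64(-0.0)]
t 7.77 tcp [ 0.5379 -0.2391  0.1521] yaw -356.64 gap 0.0128 F [ 0.1  0.7 -0.2] tilt [-0.002  0.001] j [-0.55  0.37 -0.06  1.14  0.   -0.61]  -> travel/turn [[-0.934, -0.021, 1.333], np.float64(-0.0)]
t 7.77 tcp [ 0.5379 -0.2391  0.1521] yaw -356.64 gap 0.0128 F [ 0.1  0.7 -0.2] tilt [-0.002  0.001] j [-0.55  0.37 -0.06  1.14  0.   -0.61]  -> travel/turn [[-1.139, -0.021, 1.647], np.float64(-0.0)]
t 7.77 tcp [ 0.5379 -0.2391  0.1521] yaw -356.64 gap 0.0128 F [ 0.1  0.7 -0.2] tilt [-0.002  0.001] j [-0.55  0.37 -0.06  1.14  0.   -0.61]  -> travel/turn [[-1.207, -0.021, 1.751], np.float64(-0.0)]
```

```bash
python3 -m crank '{"travel":[[-0.55,0,0],[-0.55,-0.02,0.3],[-0.55,-0.02,0.6],[-0.55,-0.02,0.75],[-0.55,-0.02,0.75]],"turn":[0,0,0,0,0]}'
python3 -m crank '{"travel":[[0,0,0],[0,0,0]],"turn":[0,0]}'
python3 - <<'E'
from go import *
from workcell import read_camera
c=read_camera("wrist");np.savez("w9.npz",**c)
go(tcp_for_eye(E(.048,.003),b[2]),b[2])
def fe(c,X):
    p=c["R"]@X+c["t"];th=np.arctan2(np.hypot(p[0],p[1]),p[2]);return c["K"][:2,2]+c["K"][0,0]*th*p[:2]/np.hypot(p[0],p[1])
print("pred tip",fe(c,E(.036,0)),"root",fe(c,E(0,0)))
from workcell import get_state
t=get_state()["tcp_pos"];R=Rm(b[2],np.radians(30.5));O=t+[0,0,.019]-R@np.array([-.0084,0,.0361])
print("eye pred centre,lowrim,L,R",[np.round(fe(c,O+R@(np.array(l)/1e3)),1).tolist() for l in[(30,0,10),(17.5,0,10),(30,-12.5,10),(30,12.5,10)]])
g=c["image"][:,:,0].astype(int)
for r in range(380,426,3): print(r,g[r,286:352:3].tolist())
E
```

```text
clock: 8.18
tcp_pos: [0.5591, -0.2381, 0.1208]
orientation: [-0.002, -0.029, 1.0, 0.001]
wrist_force: [-0.4, 0.1, -1.3]
finger_gap: 0.013
clock: 8.35
tcp_pos: [0.5609, -0.2392, 0.1239]
orientation: [0.0, -0.029, 1.0, 0.0]
wrist_force: [-0.9, -0.7, -0.3]
finger_gap: 0.0128
t 8.4 tcp [ 0.5611 -0.2393  0.1242] yaw -356.65 gap 0.013 F [ 0.4 -0.1 -0.6] tilt [ 0.001 -0.   ] j [-0.53  0.43 -0.05  1.09  0.   -0.59]  -> travel/turn [[0.029, 0.022, 0.052], np.float64(-0.0)]
pred tip [320.38876587 406.51796018] root [319.93178092 396.0475989 ]
eye pred centre,lowrim,L,R [[318.9, 415.2], [318.9, 389.6], [292.0, 414.9], [345.8, 414.9]]
380 [37, 36, 39, 50, 43, 83, 94, 95, 94, 95, 95, 95, 95, 97, 143, 156, 142, 46, 46, 39, 37, 38]
383 [38, 38, 40, 64, 44, 88, 96, 95, 95, 96, 96, 95, 96, 97, 156, 163, 150, 50, 74, 39, 37, 38]
386 [37, 38, 42, 85, 62, 93, 97, 97, 98, 97, 96, 96, 97, 102, 158, 163, 158, 98, 104, 40, 38, 38]
389 [38, 39, 39, 85, 97, 98, 97, 97, 100, 98, 102, 102, 110, 139, 158, 164, 165, 165, 149, 45, 38, 39]
392 [37, 38, 42, 90, 97, 96, 130, 184, 182, 130, 130, 129, 132, 135, 177, 15
[... 490 characters left out ...]
, 235, 233, 235, 230, 174, 222, 221, 158, 149, 196, 235, 237, 237, 233, 114, 37, 36]
410 [38, 36, 121, 234, 237, 235, 233, 234, 237, 222, 171, 164, 149, 178, 230, 236, 237, 237, 235, 130, 37, 38]
413 [36, 37, 123, 234, 237, 235, 233, 234, 236, 239, 234, 218, 224, 231, 234, 235, 236, 236, 235, 132, 37, 38]
416 [38, 38, 55, 128, 175, 200, 217, 228, 235, 239, 240, 238, 235, 231, 229, 220, 198, 176, 134, 59, 38, 38]
419 [36, 39, 39, 38, 38, 41, 52, 78, 121, 171, 194, 194, 171, 123, 79, 53, 43, 38, 39, 38, 38, 38]
422 [36, 38, 38, 38, 38, 38, 38, 38, 38, 37, 37, 39, 38, 37, 38, 39, 37, 38, 38, 37, 38, 38]
425 [36, 38, 37, 38, 38, 38, 38, 38, 38, 38, 38, 38, 37, 37, 37, 38, 38, 37, 39, 38, 38, 37]
```

Peg tip at (320,405) inside the eye (cols 295–344, rim row 391), as predicted. Descending along the peg, forward and down this time.

```bash
python3 -m crank '{"travel":[[0.03,0.02,0.05],[-0.08,0.02,0.22],[-0.19,0.02,0.39],[-0.3,0.02,0.56],[-0.3,0.02,0.56]],"turn":[0,0,0,0,0]}'
python3 -c "
from go import *
go(tcp_for_eye(E(.008,.003),b[2]),b[2])"
```

```text
clock: 8.82
tcp_pos: [0.5729, -0.2371, 0.0992]
orientation: [-0.001, -0.03, 1.0, 0.001]
wrist_force: [0.2, 0.3, -1.0]
finger_gap: 0.0133
t 8.82 tcp [ 0.5729 -0.2371  0.0992] yaw -356.61 gap 0.0133 F [ 0.2  0.3 -1. ] tilt [-0.002  0.001] j [-0.52  0.47 -0.06  1.05  0.   -0.58]  -> travel/turn [[-0.219, -0.018, 0.263], np.float64(0.0)]
```

```bash
python3 -m crank '{"travel":[[-0.1,-0.01,0.1],[-0.2,-0.01,0.22],[-0.22,-0.01,0.27],[-0.22,-0.01,0.27]],"turn":[0,0,0,0]}'
python3 -c "
from go import *
go(tcp_for_eye(E(.002,.003),b[2]),b[2])"
```

```text
clock: 9.15
tcp_pos: [0.5816, -0.2373, 0.0896]
orientation: [-0.0, -0.029, 1.0, 0.0]
wrist_force: [-0.8, -0.2, -1.5]
finger_gap: 0.013
t 9.15 tcp [ 0.5816 -0.2373  0.0896] yaw -356.62 gap 0.013 F [-0.8 -0.2 -1.5] tilt [-0.001  0.001] j [-0.52  0.49 -0.05  1.04  0.   -0.57]  -> travel/turn [[-0.082, 0.001, 0.15], np.float64(0.0)]
```

Still free, no contact force. Lowering the rest in small steps while watching the force, with a lighter grip so the plate can seat flat.

```bash
python3 -m crank '{"travel":[[-0.03,0,0.05],[-0.06,0,0.1],[-0.08,0,0.15],[-0.08,0,0.15]],"turn":[0,0,0,0]}' - 30
python3 -m crank '{"travel":[[-0.015,0,0.025],[-0.03,0,0.05],[-0.03,0,0.05]],"turn":[0,0,0]}'
python3 -c "
from go import *
go(tcp_for_eye(E(0,.003),b[2]),b[2])"
```

```text
clock: 9.48
tcp_pos: [0.585, -0.2374, 0.0845]
orientation: [0.0, -0.029, 1.0, -0.0]
wrist_force: [-0.0, -0.3, -0.7]
finger_gap: 0.0131
clock: 9.73
tcp_pos: [0.5852, -0.2375, 0.0836]
orientation: [-0.0, -0.029, 1.0, -0.0]
wrist_force: [-6.7, -0.6, 7.0]
finger_gap: 0.0129
t 9.73 tcp [ 0.5852 -0.2375  0.0836] yaw -356.66 gap 0.0129 F [-6.7 -0.6  7. ] tilt [-0.001 -0.001] j [-0.51  0.5  -0.05  1.03 -0.   -0.57]  -> travel/turn [[-0.021, 0.012, 0.042], np.float64(-0.0)]
```

```bash
python3 -m crank '{"travel":[[0,0,0.03],[0.01,0,0.06],[0.02,0,0.08],[0.02,0,0.08]],"turn":[0,0,0,0]}' - 20
python3 - <<'E'
from go import *
from workcell import read_camera
c=read_camera("wrist");np.savez("w10.npz",**c)
s=read_camera("side");np.savez("s10.npz",**s)
go(tcp_for_eye(E(0,.003),b[2]),b[2])
a=cv2.resize(c["image"][190:440,190:450,::-1],(400,385),interpolation=cv2.INTER_CUBIC)
d=cv2.resize(s["image"][210:310,390:494,::-1],(400,385),interpolation=cv2.INTER_CUBIC)
cv2.imwrite("pics/p10.png",np.hstack([a,d]))
E
```

```text
clock: 10.07
tcp_pos: [0.5852, -0.2376, 0.0809]
orientation: [0.001, -0.029, 1.0, -0.0]
wrist_force: [-4.6, -0.5, 7.9]
finger_gap: 0.0128
t 10.17 tcp [ 0.5852 -0.2376  0.0809] yaw -356.65 gap 0.013 F [-5.5  0.6  7.5] tilt [ 0.001 -0.001] j [-0.51  0.5  -0.05  1.02 -0.   -0.57]  -> travel/turn [[-0.02, 0.014, -0.025], np.float64(-0.0)]
```

View pics/p10.png

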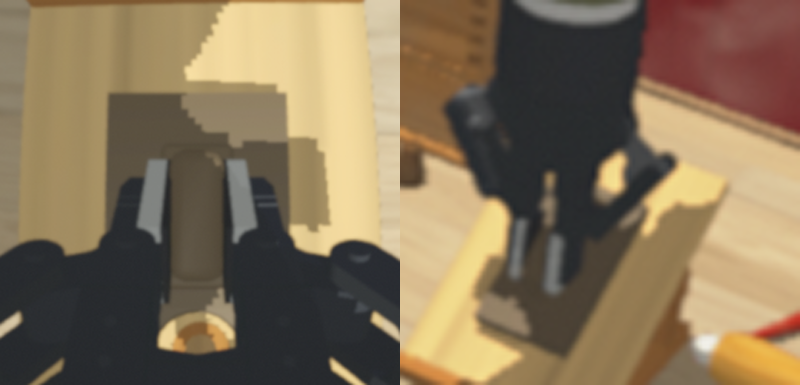

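The eye is on the peg (peg visible in it at (198,335)) and the plate is on the board with ~9 N of contact force, lower edge square to the board. I'll draw it down-slope until the eye hangs on the peg.

```bash
python3 -m crank '{"travel":[[0.02,0,0.013],[0.04,0,0.026],[0.06,0,0.04],[0.06,0,0.04]],"turn":[0,0,0,0]}' - 30
python3 -m crank '{"travel":[[0.02,0,0.013],[0.04,0,0.026],[0.04,0,0.026]],"turn":[0,0,0]}'
python3 -c "
from go import *
go(tcp_for_eye(E(0,.0075),b[2]),b[2])"
```

```text
clock: 10.5
tcp_pos: [0.5848, -0.2379, 0.0803]
orientation: [0.003, -0.03, 1.0, -0.001]
wrist_force: [-1.9, 0.4, 8.3]
finger_gap: 0.0128
clock: 10.75
tcp_pos: [0.5833, -0.2381, 0.0793]
orientation: [0.003, -0.029, 1.0, -0.001]
wrist_force: [-0.8, 0.4, 8.2]
finger_gap: 0.0131
t 10.75 tcp [ 0.5833 -0.2381  0.0793] yaw -356.62 gap 0.0131 F [-0.8  0.4  8.2] tilt [ 0.006 -0.001] j [-0.52  0.49 -0.06  1.01  0.   -0.57]  -> travel/turn [[0.026, 0.024, -0.006], np.float64(0.0)]
```

```bash
python3 -m crank '{"travel":[[0.03,0,0.015],[0.06,0,0.03],[0.06,0,0.03]],"turn":[0,0,0]}'
python3 -m crank '{"travel":[[0.03,0,0.015],[0.05,0,0.03],[0.05,0,0.03]],"turn":[0,0,0]}'
python3 -c "
from go import *
go(tcp_for_eye(E(0,.0075),b[2]),b[2])"
```

```text
clock: 11.0
tcp_pos: [0.5804, -0.2382, 0.0776]
orientation: [0.002, -0.029, 1.0, -0.001]
wrist_force: [-1.4, 0.8, 7.2]
finger_gap: 0.0128
clock: 11.25
tcp_pos: [0.5795, -0.2384, 0.0768]
orientation: [0.003, -0.03, 1.0, -0.001]
wrist_force: [1.7, 1.3, 7.7]
finger_gap: 0.0129
t 11.25 tcp [ 0.5795 -0.2384  0.0768] yaw -356.61 gap 0.0129 F [1.7 1.3 7.7] tilt [ 0.007 -0.001] j [-0.52  0.49 -0.08  1.    0.   -0.58]  -> travel/turn [[-0.069, 0.025, -0.065], np.float64(0.0)]
```

```bash
python3 -m crank '{"travel":[[0.03,0,0.015],[0.06,0,0.03],[0.06,0,0.03],[0.06,0,0.03]],"turn":[0,0,0,0]}'
python3 - <<'E'
from go import *
from workcell import read_camera
c=read_camera("wrist");np.savez("w11.npz",**c)
go(tcp_for_eye(E(0,.0075),b[2]),b[2])
g=c["image"][:,:,0].astype(int)
for r in range(385,422,3): print(r,g[r,286:352:3].tolist())
E
```

```text
clock: 11.58
tcp_pos: [0.5795, -0.2386, 0.0766]
orientation: [0.006, -0.03, 1.0, -0.001]
wrist_force: [6.7, 3.3, 7.6]
finger_gap: 0.0128
t 11.63 tcp [ 0.5796 -0.2386  0.0766] yaw -356.55 gap 0.0132 F [6.6 2.1 7.5] tilt [ 0.011 -0.002] j [-0.52  0.49 -0.09  0.99  0.   -0.58]  -> travel/turn [[-0.069, 0.03, -0.072], np.float64(0.001)]
385 [41, 40, 42, 85, 51, 92, 98, 97, 98, 98, 98, 98, 101, 154, 158, 159, 152, 63, 90, 42, 39, 39]
388 [41, 40, 42, 87, 94, 97, 98, 99, 98, 98, 97, 111, 139, 157, 159, 159, 159, 154, 139, 44, 39, 39]
391 [40, 40, 43, 92, 101, 101, 101, 100, 98, 98, 118, 134, 158, 159, 160, 162, 163, 163, 150, 49, 39, 38]
394 [39, 40, 48, 98, 101, 100, 97, 106, 141, 160, 228, 239, 234, 223, 188, 161, 160, 163, 160, 69, 39, 39]
397 [39, 39, 49, 98, 99, 101, 146, 163, 167, 170, 190, 212, 242, 240, 237, 230, 183, 157, 159, 69, 39, 39]
400 [39, 39, 49, 95, 151, 172, 163, 165, 167, 170, 169, 185, 241, 239, 238, 239, 237, 206, 149, 68, 38, 39]
403 [38, 39, 47, 136, 230, 186, 164, 165, 167, 169, 169, 173, 239, 239, 238, 239, 241, 239, 191, 59, 39, 39]
406 [38, 39, 67, 221, 238, 189, 163, 164, 167, 169, 168, 169, 192, 225, 237, 239, 240, 241, 231, 82, 38, 39]
409 [39, 39, 116, 235, 239, 233, 205, 164, 166, 169, 168, 167, 165, 211, 229, 238, 240, 240, 231, 88, 39, 40]
412 [39, 39, 128, 239, 239, 237, 221, 163, 166, 167, 160, 147, 146, 170, 226, 237, 239, 215, 169, 83, 40, 40]
415 [39, 42, 92, 193, 220, 229, 220, 162, 151, 133, 130, 130, 129, 156, 206, 204, 222, 216, 131, 63, 40, 39]
418 [38, 41, 39, 43, 53, 76, 94, 92, 97, 114, 121, 121, 116, 116, 134, 97, 69, 53, 41, 40, 39, 39]
421 [40, 39, 40, 40, 40, 39, 41, 40, 39, 42, 45, 44, 42, 40, 41, 40, 38, 40, 40, 40, 40, 39]
```

It has stopped against the peg: force along the slope rose with no further motion. I'll relax the load, then release.

```bash
python3 -m crank '{"travel":[[-0.03,0.01,-0.03],[-0.06,0.02,-0.06],[-0.06,0.02,-0.06]],"turn":[0,0,0]}'
python3 -m crank '{"travel":[[0,0,0],[0,0,0],[0,0,0],[0,0,0],[0,0,0]],"turn":[0,0,0,0,0]}' 40
python3 -c "
from go import *
go(tcp_for_eye(E(0,.0075),b[2]),b[2])"
```

```text
clock: 11.88
tcp_pos: [0.5794, -0.2381, 0.0772]
orientation: [0.003, -0.029, 1.0, -0.001]
wrist_force: [4.7, -2.2, 5.1]
finger_gap: 0.0128
clock: 12.3
tcp_pos: [0.5759, -0.2366, 0.0747]
orientation: [-0.001, -0.029, 1.0, 0.001]
wrist_force: [-0.2, 0.7, 0.3]
finger_gap: 0.0399
t 12.3 tcp [ 0.5759 -0.2366  0.0747] yaw -356.64 gap 0.0399 F [-0.2  0.7  0.3] tilt [-0.002  0.001] j [-0.52  0.49 -0.08  1.   -0.   -0.58]  -> travel/turn [[-0.156, -0.025, -0.121], np.float64(-0.0)]
```

```bash
python3 -m crank '{"travel":[[0,0,-0.3],[0,0,-0.9],[0,0,-1.7],[0,0,-2.5],[0,0,-3.3]],"turn":[0,0,0,0,0]}'
python3 -m crank '{"travel":[[1,0,0],[2,0,0],[2.5,0,0],[2.5,0,0],[2.5,0,0]],"turn":[0,0,0,0,0]}'
python3 - <<'E'
from go import *
from workcell import read_camera
o=[]
for n,(x,y,w,h) in(("wrist",(150,120,320,300)),("side",(380,210,112,105)),("top",(420,190,90,84))):
    c=read_camera(n);np.savez(n+"12.npz",**c)
    o.append(cv2.resize(c["image"][y:y+h,x:x+w,::-1],(400,375) if n=="wrist" else (200*2,375),interpolation=cv2.INTER_CUBIC))
can=np.zeros((600,800,3),np.uint8)
can[:300,:400]=cv2.resize(o[1],(400,300));can[:300,400:]=cv2.resize(o[2],(400,300));can[300:,200:600]=cv2.resize(o[0],(400,300))
cv2.imwrite("pics/p12.png",can);go(grasp)
E
```

```text
clock: 12.72
tcp_pos: [0.576, -0.2367, 0.2082]
orientation: [-0.001, -0.029, 1.0, 0.0]
wrist_force: [0.3, -0.6, 0.1]
finger_gap: 0.04
clock: 13.13
tcp_pos: [0.4761, -0.2429, 0.2077]
orientation: [0.0, -0.029, 1.0, 0.0]
wrist_force: [0.0, 0.2, -0.8]
finger_gap: 0.0401
t 13.28 tcp [ 0.4778 -0.243   0.2073] yaw -356.62 gap 0.0399 F [-0.8 -0.1  0.1] tilt [ 0. -0.] j [-0.62  0.25 -0.1   1.22  0.   -0.68]  -> travel/turn [[-2.834, 13.25, 2.99]]
```

View pics/p12.png

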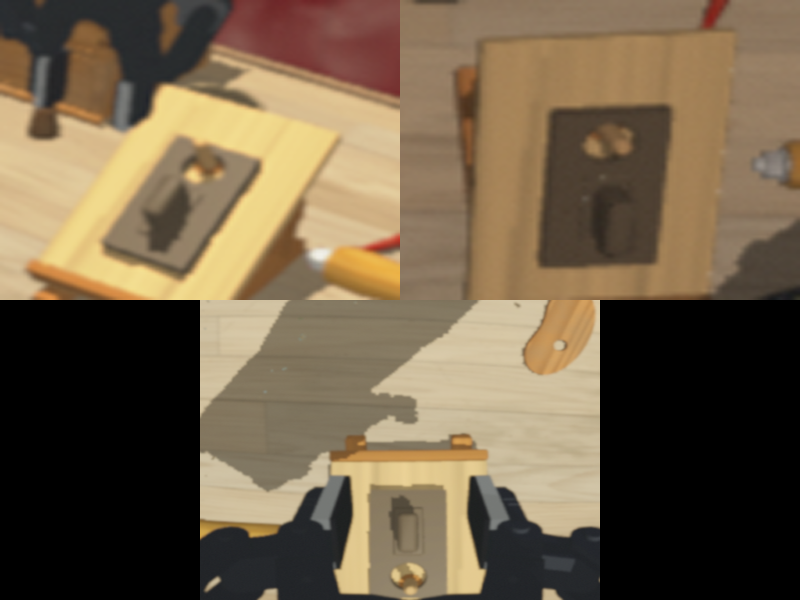

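The plate lies flat and square on the board with the eye on the peg. Quick checks of bystander movement and plate angle, then hand in.

Run:
```python
from go import *
a=load("top0")["image"].astype(int);T=load("top12");d=T["image"].astype(int)
for n,(x,y) in dict(rib=(411,332),needle=(287,332),tag=(343,341),stamp=(267,178),pot=(428,173),plug=(376,189),decoy=(187,340)).items():
    w=np.abs(a-d)[y-14:y+14,x-14:x+14].mean();print(n,round(w,1))
h=cv2.cvtColor(T["image"],cv2.COLOR_RGB2GRAY)
m=((h<85)*255).astype(np.uint8);m[:, :445]=0;m[:,485:]=0;m[:210]=0;m[260+10:]=0
cn=max(cv2.findContours(m,0,2)[0],key=cv2.contourArea)
O=None;n=B[:,2];P=bo+n*.010;L=[]
for q in cv2.boxPoints(cv2.minAreaRect(cn)):
    o,v=ray(T,q);X=o+v*(n@(P-o))/(n@v);L.append((B.T@(X-bo))*1e3)
print(cv2.contourArea(cn),np.round(L,1).tolist())
from workcell import hand_in
print(hand_in())
```

```text
rib 3.7
needle 4.6
tag 4.2
stamp 4.0
pot 2.8
plug 4.1
decoy 4.4
1111.0 [[-51.4, 26.4, 10.0], [54.4, 26.6, 10.0], [48.0, -30.2, 10.0], [-58.4, -32.6, 10.0]]
the job is handed in; nothing more can be done
None
```

The clay hook plate is hanging by its eye on the easel peg, lying flat on the board with the nose outward, and the job is handed in at about 13 s of the 48 s allowed.

- **What I did:** I gripped the nose of the plate in the mould and lifted it out square. I threaded the eye onto the peg and pressed the plate against the board with about 8–9 N. Then I drew it down-slope until the peg stopped it, eased the load, released and backed off.
- **What went wrong:** On the first approach I had a sign wrong and moved back off the peg instead of down it. The peg turned the plate about 5° in the grip. I re-measured and repeated the approach. The highest force I read was about 11 N.
- **Last checks:** The views show the plate flat with the peg through the eye. It is within about 1° of the board's edges by eye. The image areas at the bystanders and the spare plate hardly changed between the first and last top views (mean difference 3–5 grey levels).
- **Less certain:** The corner fit from the final top view was rough. Opposite edges disagreed and it suggested the plate may be turned by up to about 3°. It puts the plate centre at about −2 mm up-slope, where a plate hanging on the peg should be (−2.5 mm).

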